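# Open the ball guard and present the bearing tray to the inspection camera

## Robot

A 7-joint arm with a two-finger parallel gripper is mounted at the origin on the work surface. World frame = base frame: x ahead of the robot, y to its left, z up, the work surface at z = 0. Lengths are in mm, angles in rad, forces in N, time in s.
With the tool pointing down it reaches from about 425 to 875 mm from the base axis. Payload 8.4 kg.
Tool frame: the origin (TCP) lies where the fingers leave the gripper's body, on its centre line; the fingertips stand 73 mm ahead of it and the grasp point (between the pads) lies 54 mm ahead of it; z points along the fingers, x is the direction in which the jaws open and shut, and the axes are right-handed (so a half turn about z gives the same grasp; the last joint's range is limited). The gripper opens to 85 mm and grips with 20 to 120 N. Pads are 22 mm wide; open, the fingers measure 114 mm over their backs; the gripper's body (76 mm by 85 mm) begins 54 mm behind the grasp point. The pads swing forward as they close: fully open they stand 13 mm farther back than shut.
Start: joints at [-1.317, 0.333, 0.04, 1.465, -0.013, 1.343, -0.059], TCP at [224.594, 609.939, 303.908] pointing down, gripper open.
Joint ranges: [-2.58, 2.58], [-0.38, 2.09], [-1.3, 1.39], [0.25, 2.4], [-1.5, 4.64], [0.08, 2.09], [-2.65, 2.65]. Speed limits (rad/s): [2.22, 2.22, 2.79, 2.79, 3.14, 3.14, 3.14].

## Interface

Orientations are given as a unit quaternion [x, y, z, w].
In Python, from bench import r gives the robot as it stands. The module is installed in compiled form; this text tells all that it offers. Calls block until the motion is done:
- r.move_ptp(position, orientation): joint-space move of the TCP to a pose.
- r.line_to(position, attitude=None, rate=150, until_force=None): straight line of the TCP; attitude=None keeps the orientation; rate is the mean speed in mm/s. With until_force (N) it stops when the force on the tool has changed by that much, and returns True; else False.
- r.movej(angles): joint-space move.
- r.command_gripper(opening, strength=None): opening from 0.0 (shut) to 1.0 (fully open); strength is the grip in N (None keeps the last); returns when the fingers have stopped.
- r.dwell(seconds).
- r.inverse_kinematics(position, orientation): joint angles nearest the present ones, or None.
- r.sense(): the state.
- r.grab_frame(name): name is "scene" or "top" or "wrist"; returns a dict with "img" (480x640x3 uint8, blue, green, red), "range_z" (480x640 float32, mm along the optical axis (not along the pixel's ray), 0 where there is no reading), "mtx" (3x3 intrinsics, pixels), "D" ([k1, k2, p1, p2, k3] as OpenCV has them; the pictures are not rectified), "world_from_camera" (4x4, takes a point from camera to world coordinates); the wrist camera has in their place "tool_from_camera" (4x4, takes a point from camera to tool coordinates, whose origin is the TCP and whose axes are the tool frame's). Camera axes: x right, y down, z forward; pixel columns grow to the right and rows downward; lengths in mm; the calibration is good to about 2 mm. A picture is of the moment at which its call begins: read the wrist's pose just before it.
A pose or a line that the arm cannot do raises r.PlanningError and nothing moves.
- r.close_job(): hands the job in, once; it reports no verdict.
The state is a dict: "t": time; "joint_positions": joint angles; "joint_vel": joint speeds; "tau": joint torques, N m; "ee_pos": TCP position; "ee_rot": TCP orientation; "force": force on the tool from outside, world axes, zero at the start; "torque": the same for the moment, N m; "width": opening from 0.0 (shut) to 1.0 (fully open).
Only numpy, scipy, OpenCV 4.12 (cv2) and the standard library are available. Lean on these libraries where they do the work, as an engineer would, in place of code of your own. Each camera call takes 0.05 s, during which the arm holds its last target.

## Task

Push the dock's yellow grille slide away from the tray handle until its spring detent snaps in at the open stop, and leave it latched there. Then lift the bearing tray by its black handle and carry it over the round inspection disc, never letting the loose ball leave its pocket or disturbing other things on the bench. The program finishes while the gripper is still holding the tray, level and still, over the disc's middle with its plate about 12 cm above the bench.

Things in the scene. Friction and masses are not known exactly. Their poses are not given: they have to be found in the camera images.
- dock: fixed blue dock holding the tray. Origin: on the bench below the nested tray's middle; x is the grille's slide direction (from tray handle to ball pocket and on), z up. Base 10 mm thick, 116 mm wide, x = -82 to 154 mm. 6 mm fences hold the tray with 2 mm play. Rails 40 mm high at y = +-47 to 54, x = 32 to 152 mm. Spring roller bracket 58 mm high at x = 104 to 134, y = 52 to 88 mm
- grille (a joint): slide of the yellow barred ball guard, m: 0 covers the pocket, 0.065 open at its stop (along dock +x); starts 0 to 0.025. Plate 58 x 108 mm, top 46 mm above the bench, at 0 spans dock x = 22 to 80 mm and blocks lifting the tray. About 1 N friction; from about 0.050 a spring roller resists with up to about 10 N; past about 0.059 it snaps on to the stop and is held
- post_face (a point): middle of the flat face that one pushes on, of the grille's red push post (moves with the grille): the face looks to the dock's -x, towards the tray handle. Post 12 mm thick along the dock's x, 40 mm wide, reaching from 46 to 82 mm above the bench; the point is at 64 mm
- tray: loose aluminium bearing tray, plate 148 x 84 x 6 mm, 0.17 to 0.34 kg. Origin: centre of its underside; x along its length to the ball pocket, z up. In the dock: x along the dock's x, underside 10 mm above the bench. Black upright handle fin on its middle, 36 mm long (x), 12 mm thick (y), top 70 mm above the underside. A 14 mm high bearing is fixed at x = -44 mm
- handle_top (a point): middle of the top of the tray's handle fin, 70 mm above the tray's underside
- pocket (a point): centre of the tray's ball pocket, at the height of the resting ball's centre: x = 44 mm, 16 mm above the tray's underside. Pocket: orange rim ring 5 mm high, 40 mm inner diameter, open on top
- ball_center (a point): centre of the loose steel ball, 20 mm diameter, 33 g; it rolls freely inside the pocket
- spot: fixed inspection spot: a white disc with a blue ring, 120 mm diameter, 6 mm high. Origin: on the bench below the disc's middle; its x axis points to the camera stand behind it, which starts 120 mm from the middle and is 138 mm high, its lens 120 mm above the bench
- lens (a point): front of the camera's lens, 120 mm from the disc's middle, 120 mm above the bench, looking back over the disc
- jar: amber screw jar, 40 mm diameter, 60 mm high, standing; a bystander. Origin: centre of its underside
- screwdriver: red-handled screwdriver lying on the bench; a bystander. Origin: on its underside, handle towards -x
- reflector: steel reflector bowl, 110 mm diameter, 50 mm high; a bystander. Origin: centre of its underside
- bezel: bare metal bezel ring, 90 mm diameter, 18 mm high; a bystander. Origin: centre of its underside
- wrench: steel wrench lying on the bench; a bystander. Origin: on its underside, handle towards -x
- can: spray can, 54 mm diameter, 150 mm high, standing; a bystander. Origin: centre of its underside
- hammer: hammer lying on the bench; a bystander. Origin: on its underside, handle towards -x

How it is judged (in metres and radians):
On the way, in this order (a step that is already met when the one before it is completed fails the run):
1. the grille is pushed open past its detent and sits latched at its stop, the tray still in the dock (value of joint grille above 0.062 m and z of tray in the frame of dock below 0.02 m), for 0.2 s.
2. the tray is lifted clear of the dock with the ball in its pocket (z of tray in the frame of dock above 0.05 m and distance between ball_center and pocket below 0.018 m), for 0.1 s.
At the end, for the whole second after the job is handed in: only the gripper holds the tray, at rest: middle within 30 mm (from above) of the disc's middle, underside 90 to 150 mm above the bench, level within 0.12 rad, not touching spot or dock; ball within 18 mm of the pocket site; grille latched open (above 0.061 m) (value of joint grille above 0.061 m and distance between ball_center and pocket below 0.018 m and horizontal distance between tray and spot below 0.03 m and height (world z) of tray between 0.09 and 0.15 m and angle between tray's own z axis and vertical below 0.12 rad and linear speed of tray below 0.03 m/s and angular speed of tray below 0.2 rad/s and contact force between tray and the fingers above 2 N and contact force between tray and spot below 0.1 N and contact force between tray and dock below 0.1 N); the arm keeps its last pose, push and grip.
It fails at once if the ball leaves its pocket (distance between ball_center and pocket above 0.02 m).
It fails at once if a bystander is moved more than 30 mm (distance of any of jar, screwdriver, reflector, bezel, wrench, can, hammer from where it was at the start of the episode above 0.03 m).
It also fails if it takes over 56 s, if anything falls off the work surface, if the arm or the gripper's body presses on something with over 40 N, if the wrist force passes 120 N, or if a joint passes its speed limit or range.

## Working session

There is one attempt and no reset: what is moved stays moved. The work goes in short steps, each a Python script; the robot and the scene stay as the last script left them, time stands still between calls to the robot, and variables do not carry over. Pictures are saved under pics/ and viewed, and the job is handed in when it is done.

```bash
mkdir -p pics; python3 - <<'E'
from bench import r
import cv2,numpy as np,pickle
s=r.sense();print(s)
for n in("scene","top","wrist"):
    f=r.grab_frame(n);cv2.imwrite(f"pics/{n}0.png",f["img"]);pickle.dump(f,open(f"{n}0.pkl","wb"))
    print(n,f["mtx"],f["D"],f.get("world_from_camera",f.get("tool_from_camera")))
E
```

```text
{'t': 0.0, 'joint_positions': array([-1.3172058 ,  0.33387646,  0.03984593,  1.46627172, -0.01337459,
        1.34331066, -0.05850794]), 'joint_vel': array([ 1.11331431e-03,  7.14336879e-04,  1.35362828e-03, -7.94354512e-05,
        1.27533768e-03, -2.45841970e-03, -1.11251319e-03]), 'tau': array([-7.80382852e-04, -6.58543038e+01,  1.36493839e+00, -4.05564666e+01,
        1.66842918e-02,  1.23265228e-02, -4.02746389e-05]), 'ee_pos': array([224.47871305, 609.64103205, 303.04284406]), 'ee_rot': array([ 8.20216576e-01,  5.72052557e-01, -6.19344300e-04,  5.07018022e-04]), 'force': array([ 0.69462201, -0.15005612, -0.29242126]), 'torque': array([ 0.01722204, -0.04744813, -0.0305822 ]), 'width': 0.9994134659394326}
scene [[619.72854453   0.         314.39136647]
 [  0.         619.72854453 237.60936991]
 [  0.           0.           1.        ]] [-0.20988968  0.          0.          0.          0.        ] [[ 4.53943137e-01  6.84412266e-01 -5.70539638e-01  1.45441323e+03]
 [ 8.90930177e-01 -3.58256144e-01  2.79098469e-01 -4.18711098e+02]
 [-1.33809157e-02 -6.35005815e-01 -7.72391459e-01  1
[... 308 characters left out ...]
1  2.10701677e-01  3.70987003e+02]
 [-9.99970341e-01  3.67558890e-03 -6.76809280e-03 -7.46228290e+00]
 [ 5.84161194e-03 -2.10729398e-01 -9.77526980e-01  1.14116740e+03]
 [ 0.00000000e+00  0.00000000e+00  0.00000000e+00  1.00000000e+00]]
wrist [[331.67341242   0.         317.82860065]
 [  0.         331.67341242 245.69396479]
 [  0.           0.           1.        ]] [-0.00938605  0.          0.          0.          0.        ] [[ 9.99999694e-01 -7.64010867e-04 -1.71102793e-04  4.75187047e-01]
 [ 7.81711794e-04  9.62085618e-01  2.72746499e-01 -6.92281032e+01]
 [-4.37657528e-05 -2.72746549e-01  9.62085920e-01 -7.04764744e+01]
 [ 0.00000000e+00  0.00000000e+00  0.00000000e+00  1.00000000e+00]]
```

View pics/top0.png

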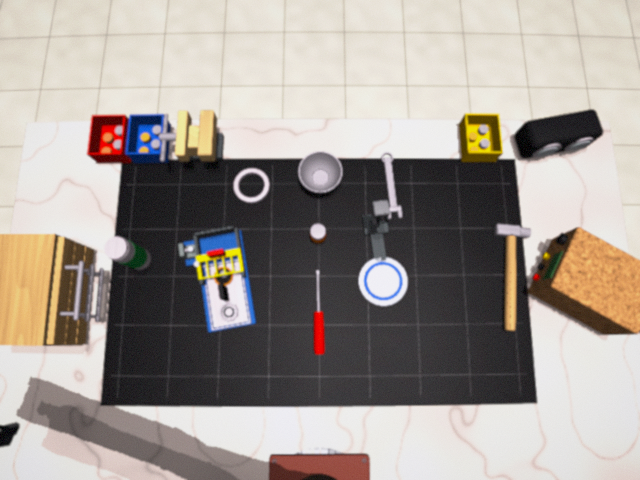

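View pics/scene0.png

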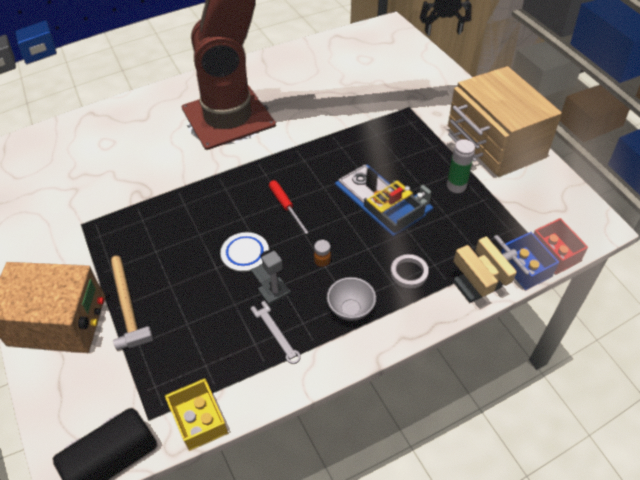

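View pics/wrist0.png

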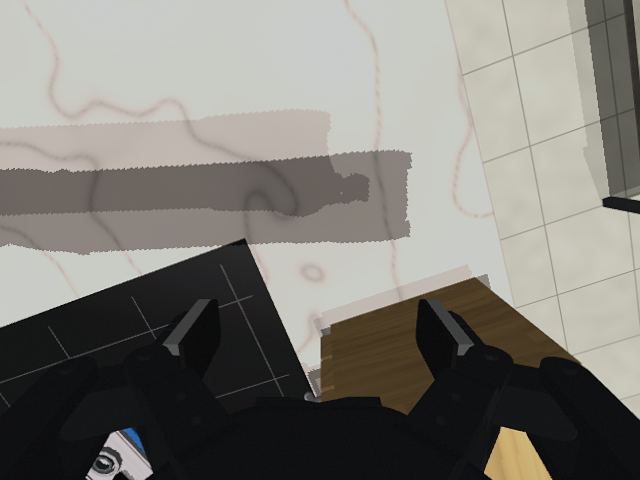

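The top view shows the dock around (225,280), with the grille at (218,264), the handle at (222,290), the disc at (383,281) and the camera stand at (376,230). Next I'll zoom in and measure.

```bash
cat > h.py <<'E'
import numpy as np,cv2,pickle
def ray(f,uv,T=None):
    T=f["world_from_camera"] if T is None else T
    p=cv2.undistortPoints(np.array([[uv]],float),f["mtx"],f["D"])[0,0]
    return T[:3,:3]@np.array([p[0],p[1],1.]),T[:3,3]
def atz(f,uv,z,T=None):
    d,o=ray(f,uv,T);return o+d*(z-o[2])/d[2]
def cloud(f,T=None):
    T=f["world_from_camera"] if T is None else T
    h,w=f["range_z"].shape
    v,u=np.mgrid[:h,:w]
    p=cv2.undistortPoints(np.stack([u,v],-1).reshape(-1,1,2).astype(float),f["mtx"],f["D"]).reshape(h,w,2)
    z=f["range_z"];P=np.stack([p[...,0]*z,p[...,1]*z,z],-1)
    return P@T[:3,:3].T+T[:3,3]
def proj(f,P,T=None):
    T=f["world_from_camera"] if T is None else T
    Ti=np.linalg.inv(T);rv=cv2.Rodrigues(Ti[:3,:3])[0]
    return cv2.projectPoints(np.array(P,float).reshape(-1,3),rv,Ti[:3,3],f["mtx"],f["D"])[0].reshape(-1,2)
E
python3 - <<'E'
from h import *
f=pickle.load(open("top0.pkl","rb"))
cv2.imwrite("pics/topz.png",cv2.resize(f["img"][215:345,170:270],None,fx=6,fy=6,interpolation=cv2.INTER_CUBIC)[:600])
g=pickle.load(open("scene0.pkl","rb"))
cv2.imwrite("pics/scz.png",cv2.resize(g["img"][155:240,325:445],None,fx=6,fy=6,interpolation=cv2.INTER_CUBIC))
for ff,n in((f,"top"),(g,"scene")):
    W=cloud(ff);im=ff["img"].astype(int);b,gr,rr=im[...,0],im[...,1],im[...,2]
    z=W[...,2]; 
    x,y=W[...,0],W[...,1]
    reg=(x>350)&(x<720)&(y>150)&(y<450)
    yel=reg&(rr>140)&(gr>120)&(b<90)&(z>25)&(z<65)
    red=reg&(rr>130)&(gr<70)&(b<70)&(z>45)
    blu=reg&(b>110)&(rr<90)&(z<30)&(z>0)
    for k,m in(("yel",yel),("red",red),("blu",blu)):
        print(n,k,m.sum(),W[m].mean(0).round(1) if m.sum() else 0,np.median(W[m],0).round(1) if m.sum() else 0)
        if k=="blu" and m.sum():
            print(cv2.minAreaRect(W[m][:,:2].astype(np.float32)))
        if k=="yel": print(cv2.minAreaRect(W[m][:,:2].astype(np.float32)))
    # spot
    m=(rr>150)&(gr>150)&(b>150)&(x>430)&(x<600)&(y<-40)&(y>-240)&(z<20)&(z>-5)
    print(n,"white",m.sum(),W[m].mean(0)); print(cv2.minEnclosingCircle(W[m][:,:2].astype(np.float32)))
print("top dock corners", atz(f,(208,331),10),atz(f,(254,324),10))
E
```

```text
top yel 436 [556.7 235.   43.6] [562.6 228.1  43.7]
((554.42529296875, 237.22987365722656), (60.799373626708984, 109.37265014648438), 8.780817031860352)
top red 65 [573.2 238.5  79.8] [573.1 239.2  80.1]
top blu 1036 [561.3 237.1   8. ] [600.8 241.6   8.1]
((516.1190185546875, 244.79376220703125), (235.11526489257812, 146.72500610351562), 10.898435592651367)
top white 1594 [ 515.04792252 -157.99645362    4.38098055]
((516.8871459960938, -158.71615600585938), 61.42509460449219)
scene yel 297 [558.6 236.5  46.2] [563.  226.2  46.4]
((548.837890625, 237.3489227294922), (75.59097290039062, 112.31615447998047), 10.2866849899292)
scene red 45 [578.8 241.9  82.2] [579.9 243.5  82.2]
scene blu 463 [550.9 225.1  10.8] [583.5 226.5  10.8]
((517.1655883789062, 244.9322509765625), (233.76858520507812, 149.7190704345703), 11.447461128234863)
scene white 1144 [ 516.19374957 -158.34966472    6.74341743]
((515.0993041992188, -153.12057495117188), 66.5238037109375)
top dock corners [395.74281147 264.8191635   10.        ] [412.25699372 154.75273323  10.        ]
```

```bash
ls pics
```

```text
scene0.png
scz.png
top0.png
topz.png
wrist0.png
```

View pics/topz.png

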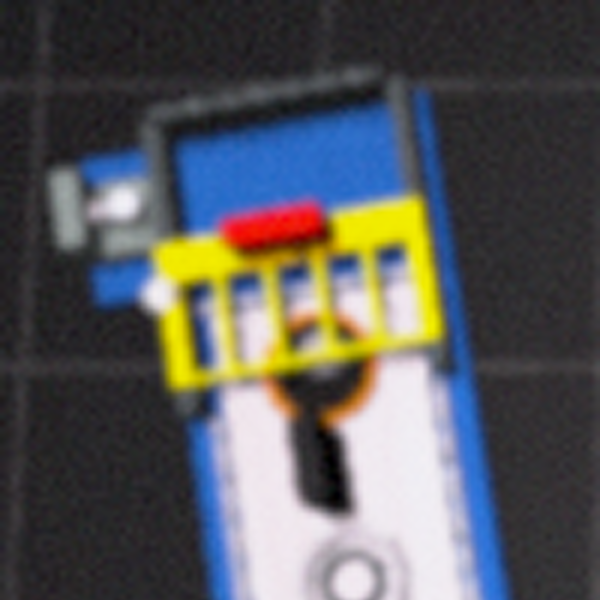

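View pics/scz.png

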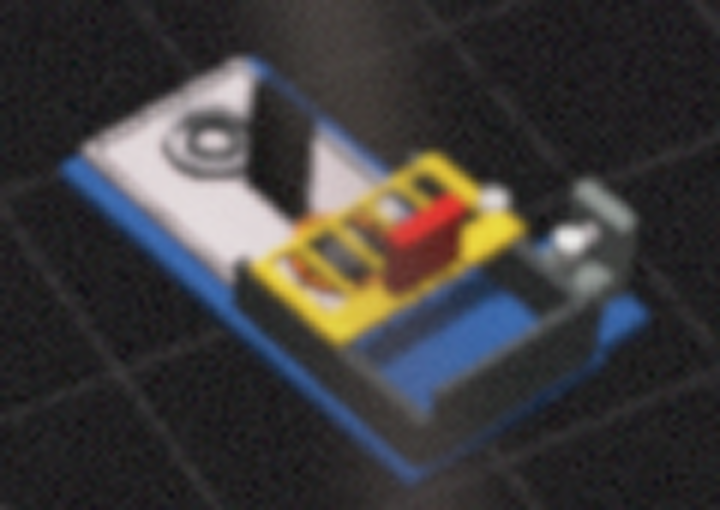

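```bash
cat >> h.py <<'E'
from scipy.spatial.transform import Rotation as R
def quat(yawx):  # tool x at angle yawx (rad), z down
    c,s=np.cos(yawx),np.sin(yawx)
    return R.from_matrix(np.array([[c,s,0],[s,-c,0],[0,0,-1.]]).T.T).as_quat()
def Ttool(s):
    T=np.eye(4);T[:3,:3]=R.from_quat(s["ee_rot"]).as_matrix();T[:3,3]=s["ee_pos"];return T
E
python3 - <<'E'
from h import *
from bench import r
q=quat(np.radians(98.8)); print(q, R.from_quat(q).as_matrix())
r.move_ptp([580,245,290],q)
s=r.sense();f=r.grab_frame("wrist");f["world_from_camera"]=Ttool(s)@f["tool_from_camera"]
pickle.dump(f,open("w1.pkl","wb"));cv2.imwrite("pics/w1.png",f["img"]);print(s["t"],s["ee_pos"],s["joint_positions"])
E
```

```text
[0.65077422 0.75927131 0.         0.        ] [[-0.15298584  0.98822838  0.        ]
 [ 0.98822838  0.15298584  0.        ]
 [ 0.          0.         -1.        ]]
2.0 [579.46421787 246.38649745 289.9337561 ] [-0.71662208  0.30389983  0.30618222  1.55013998 -0.09429911  1.30210946
  1.32745622]
```

View pics/w1.png

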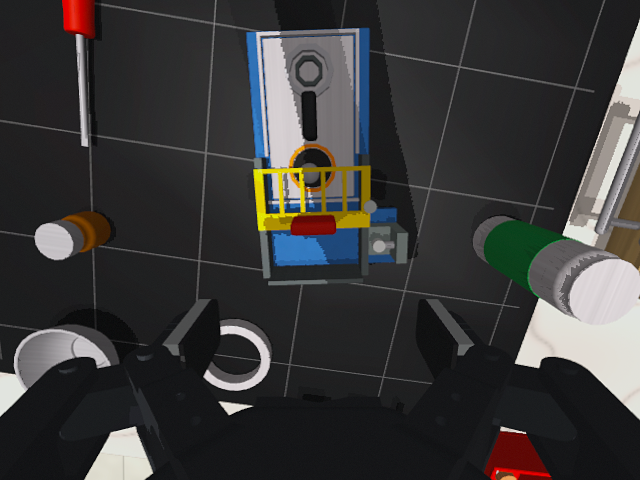

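The wrist view shows the whole dock. The handle top is at about (309,115), the red post at (313,225) and the ball at (310,175).

```bash
python3 - <<'E'
from h import *
f=pickle.load(open("w1.pkl","rb"))
cv2.imwrite("pics/w1z.png",cv2.resize(f["img"][20:170,235:425],None,fx=4,fy=4,interpolation=cv2.INTER_CUBIC))
cv2.imwrite("pics/w1y.png",cv2.resize(f["img"][150:295,235:425],None,fx=4,fy=4,interpolation=cv2.INTER_CUBIC))
E
```

```text
(no output)
```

View pics/w1z.png

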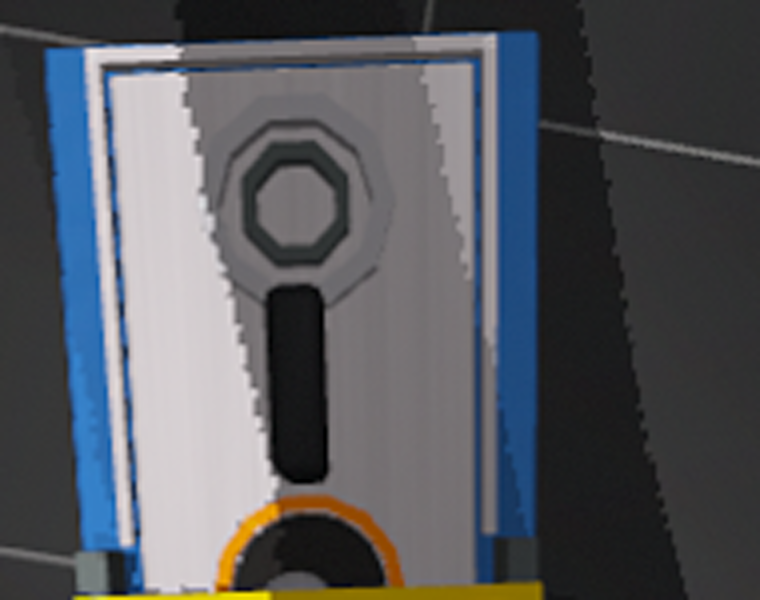

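View pics/w1y.png

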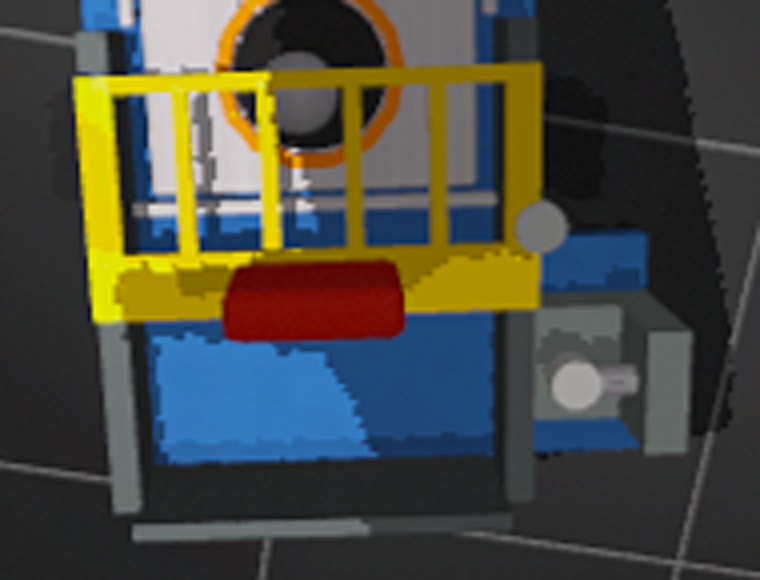

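```bash
python3 - <<'E'
from h import *
from scipy.optimize import least_squares
f=pickle.load(open("w1.pkl","rb"))
Z=lambda u,v:(235+(u-1.5)/4,20+(v-1.5)/4); Y=lambda u,v:(235+(u-1.5)/4,150+(v-1.5)/4)
D=[((-82,-58,10),Z(45,48),0),((-82,58,10),Z(538,32),0),((32,-54,40),Z(75,553),0),((32,54,40),Z(540,540),0),((152,-54,40),Y(113,512),0),((152,54,40),Y(532,498),0),
((22,-54,46),Y(73,78),1),((22,54,46),Y(542,63),1),((80,-54,46),Y(95,322),1),((80,54,46),Y(540,307),1)]
P=np.array([d[0] for d in D],float);U=np.array([d[1] for d in D]);G=np.array([d[2] for d in D])
def res(p):
    Q=P.copy();Q[:,0]+=G*p[3];c,s=np.cos(p[2]),np.sin(p[2])
    W=np.stack([p[0]+c*Q[:,0]-s*Q[:,1],p[1]+s*Q[:,0]+c*Q[:,1],Q[:,2]+p[4]],-1)
    return (proj(f,W)-U).ravel()
o=least_squares(res,[480,230,.15,10,0],loss='soft_l1');p=o.x
print(p,np.degrees(p[2]));print(res(p).reshape(-1,2).round(1))
c,s=np.cos(p[2]),np.sin(p[2])
def dk(w): d=np.array(w[:2])-p[:2];return (c*d[0]+s*d[1],-s*d[0]+c*d[1])
for n,uv,z in(("h0",Z(296,284),80),("h1",Z(300,483),80),("postnear",Y(313,262),82),("postfar",Y(313,338),82),("postL",Y(226,300),82),("postR",Y(403,300),82),("ball",Y(305,93),26),("bearing",Z(296,205),30)):
    w=atz(f,uv,z);print(n,w.round(1),np.round(dk(w),1))
np.save("dock.npy",p)
# refine with depth
W=cloud(f);im=f["img"].astype(int)
m=(im[...,2]>110)&(im[...,1]<60)&(im[...,0]<60)&(W[...,0]>480)&(W[...,1]>180)&(W[...,1]<300)
print("red depth",m.sum(),W[m].mean(0),np.percentile(W[m][:,2],[5,50,95]))
# spot in top via circle center ray; stand direction
for n in("top","scene"):
    t=pickle.load(open(n+"0.pkl","rb"));im=t["img"].astype(int);W=cloud(t)
    m=((im.min(2)>120)).astype(np.uint8)
    nl,lab,st,ce=cv2.connectedComponentsWithStats(m)
    k=[i for i in range(1,nl) if np.linalg.norm(atz(t,ce[i],6)[:2]-[515,-158])<25 and st[i,4]>200]
    for i in k:
        cs=cv2.findContours((lab==i).astype(np.uint8),0,1)[0][0]
        w=np.array([atz(t,q[0],6)[:2] for q in cs],np.float32);print(n,st[i],cv2.fitEllipse(w),cv2.minEnclosingCircle(w))
E
```

```text
[ 4.84548819e+02  2.24992791e+02  1.84929878e-01  1.98686053e+01
 -1.01938217e+00] 10.595701517437801
[[-0.4  0.1]
 [ 0.6 -0.2]
 [ 0.3  0.1]
 [-0.7 -0.3]
 [ 0.4  0. ]
 [ 0.   0.5]
 [ 0.5 -0.1]
 [-0.3  0. ]
 [-0.  -0.2]
 [-0.5  0.2]]
h0 [467.  222.2  80. ] [-17.7   0.5]
h1 [503.5 228.4  80. ] [19.2 -0.1]
postnear [563.1 240.1  82. ] [80.   0.4]
postfar [579.6 242.6  82. ] [96.6 -0.2]
postL [574.1 222.9  82. ] [ 87.7 -18.5]
postR [568.3 260.4  82. ] [88.8 19.4]
ball [532.1 232.7  26. ] [48.1 -1.2]
bearing [442.9 217.3  30. ] [-42.4   0.1]
red depth 530 [572.94534131 241.74165565  87.48385838] [80.79906866 82.1780253  83.62035613]
top [358 257  50  50 856] ((515.5987548828125, -157.55111694335938), (119.61019897460938, 121.50704956054688), 3.178596258163452) ((515.9512939453125, -157.812744140625), 61.89006805419922)
top [366 264  34  34 902] ((516.2788696289062, -157.78033447265625), (81.09785461425781, 81.54374694824219), 111.68567657470703) ((516.3533935546875, -157.8763885498047), 41.67192077636719)
scene [ 220  232   60   39 1431] ((520.2069091796875, -151.4910888671875), (106.11203002929688, 130.79066467285156), 127.41085052490234) ((527.4523315429688, -143.44287109375), 77.0953598022461)
```

```bash
cat >> h.py <<'E'
p=np.load("dock.npy")
def dw(x,y,z):
    c,s=np.cos(p[2]),np.sin(p[2]);return [p[0]+c*x-s*y,p[1]+s*x+c*y,z]
def wd(w):
    d=np.array(w[:2])-p[:2];c,s=np.cos(p[2]),np.sin(p[2]);return np.array([c*d[0]+s*d[1],-s*d[0]+c*d[1],w[2]])
Q=quat(p[2]+np.pi/2)
E
python3 - <<'E'
from h import *
from bench import r
r.command_gripper(0.0,20)
r.move_ptp(dw(52,0,220),Q)
print(r.sense()["force"],wd(r.sense()["ee_pos"]))
print(r.line_to(dw(52,0,129),rate=80,until_force=8))
s=r.sense();print(s["t"],s["force"],wd(s["ee_pos"]),s["width"])
print(r.line_to(dw(95,0,129),rate=40,until_force=20))
s=r.sense();print(s["t"],s["force"],wd(s["ee_pos"]))
f=r.grab_frame("wrist");f["world_from_camera"]=Ttool(s)@f["tool_from_camera"]
cv2.imwrite("pics/w2.png",f["img"])
E
```

```text
[0.46328493 0.72993946 1.17671054] [5.15044568e+01 2.75421139e-02 2.19635354e+02]
False
4.525 [ 0.05156932 -0.11717623 -0.22597438] [5.23498595e+01 5.29704308e-02 1.29587059e+02] -0.00414745461060143
False
5.75 [-0.59188424 -0.33965551  0.24592011] [ 9.49347518e+01 -8.52511131e-02  1.28992330e+02]
```

View pics/w2.png

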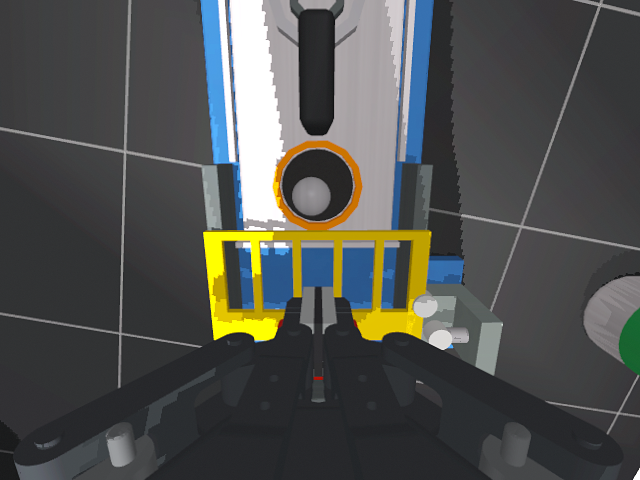

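The grille is moving: its roller is now beside the bracket at (430,320), and the pocket at (318,185) is uncovered with the ball inside. I'll keep pushing to the stop.

```bash
python3 - <<'E'
from h import *
from bench import r
x=95
while x<128:
    x+=3
    hit=r.line_to(dw(x,0,129),rate=30,until_force=18)
    s=r.sense();print(x,hit,round(s["t"],2),s["force"].round(1),wd(s["ee_pos"]).round(1))
    if hit: break
r.dwell(.2)
s=r.sense();print(s["force"].round(1),wd(s["ee_pos"]).round(1))
f=r.grab_frame("wrist");cv2.imwrite("pics/w3.png",f["img"])
E
```

```text
98 False 6.05 [ 0.2  0.5 -0.4] [ 98.2  -0.  129. ]
101 False 6.3 [ 0.7 -0.5 -0. ] [101.2  -0.  129. ]
104 False 6.55 [ 0.3  0.3 -0.8] [104.3  -0.  129. ]
107 False 6.8 [-5.4 -1.1  3.2] [106.5   0.  128.8]
110 False 7.05 [-4.9 -1.6  2.8] [109.3   0.  128.7]
113 False 7.3 [-0.2 -0.8  0.2] [113.2   0.  128.9]
116 False 7.55 [-0.   0.6  0.4] [116.5  -0.  129.2]
119 False 7.8 [-0.1 -0.1  0.4] [119.3  -0.  129.1]
122 False 8.05 [-10.7  -2.    6.3] [1.202e+02 1.000e-01 1.286e+02]
125 False 8.3 [-22.8  -5.7  15. ] [120.7   0.2 128.2]
128 False 8.55 [-35.3  -8.7  22.5] [121.2   0.3 127.7]
[-34.1  -8.6  21.5] [121.2   0.3 127.7]
```

View pics/w3.png

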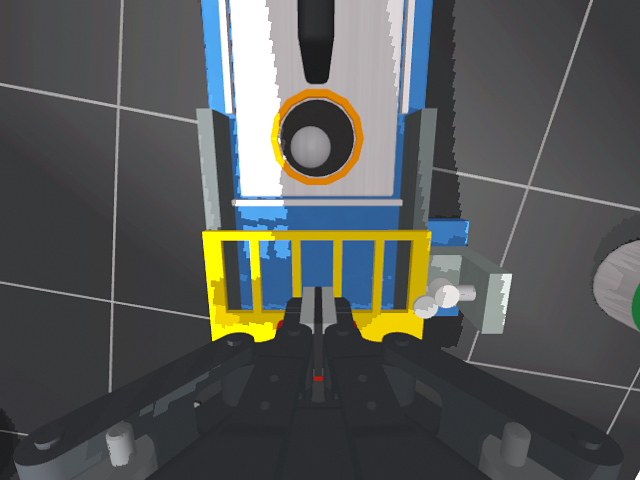

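The detent snapped at about 110 mm, and the slide hit its stop at about 120 mm. I'll back off, rise and check that it's latched.

```bash
python3 - <<'E'
from h import *
from bench import r
r.line_to(dw(110,0,129),rate=60)
r.line_to(dw(100,0,240),rate=150)
r.move_ptp(dw(70,0,240),Q)
r.dwell(.2)
s=r.sense();f=r.grab_frame("wrist");f["world_from_camera"]=Ttool(s)@f["tool_from_camera"]
pickle.dump(f,open("w4.pkl","wb"));cv2.imwrite("pics/w4.png",f["img"]);print(s["t"],s["force"])
print(proj(f,[dw(87,-54,45),dw(87,54,45),dw(-18,0,79),dw(18,0,79)]))
E
```

```text
10.5917 [ 0.70452359 -0.06374821 -0.68001727]
[[253.2799436  257.82458885]
 [381.91558669 257.69592785]
 [317.37335738 121.11792696]
 [317.44600212 177.0196779 ]]
```

View pics/w4.png

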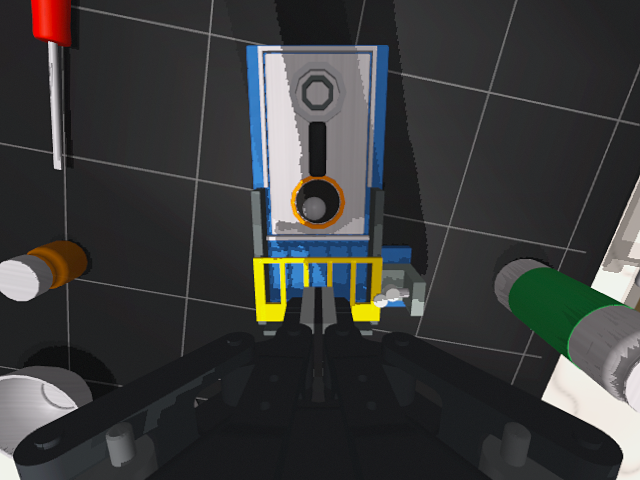

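The grille edge at row 258 matches my projection for 65 mm (257.8), so it's latched. The ball at (315,208) is in its pocket, and the handle centre at (317,149) matches the model. Now the grasp.

```bash
python3 - <<'E'
from h import *
from bench import r
r.command_gripper(0.6,60)
r.move_ptp(dw(0.3,0,200),Q)
print(r.line_to(dw(0.3,0,111),rate=80,until_force=10))
s=r.sense();print(s["t"],s["force"],wd(s["ee_pos"]))
r.command_gripper(0.0,60)
r.dwell(.2)
s=r.sense();print(s["t"],s["force"],wd(s["ee_pos"]),s["width"])
P=s["ee_pos"]
r.line_to([P[0],P[1],P[2]+15],rate=25); s=r.sense();print(s["t"],s["force"],s["torque"],s["ee_pos"]-P)
f=r.grab_frame("wrist");cv2.imwrite("pics/w5.png",f["img"])
f=r.grab_frame("scene");cv2.imwrite("pics/s5.png",cv2.resize(f["img"][100:260,270:470],None,fx=4,fy=4)[:600])
E
```

```text
False
12.8667 [-0.2584974   0.58289099  0.24279868] [  0.64963683   0.12648379 111.55044999]
13.5 [-0.90066673 -0.36028438  6.82001631] [5.06818955e-01 8.09689754e-02 1.11343118e+02] 0.12860939645861913
14.2667 [ 0.39491422 -0.15342683 -3.74790529] [0.02081685 0.00552214 0.00095495] [-6.33047619e-02 -1.21749212e-02  1.49432308e+01]
```

View pics/w5.png

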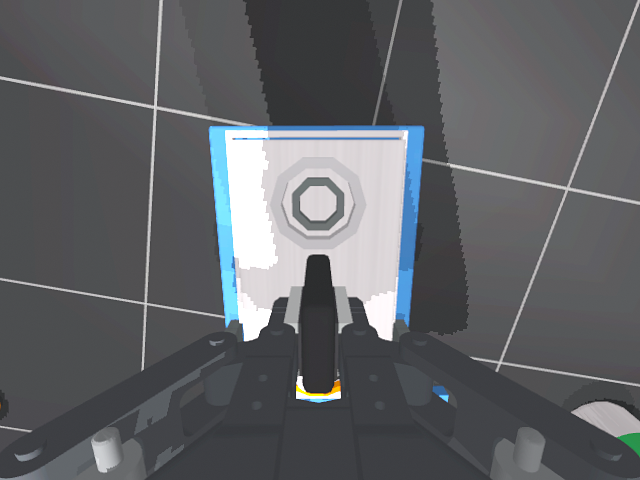

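View pics/s5.png

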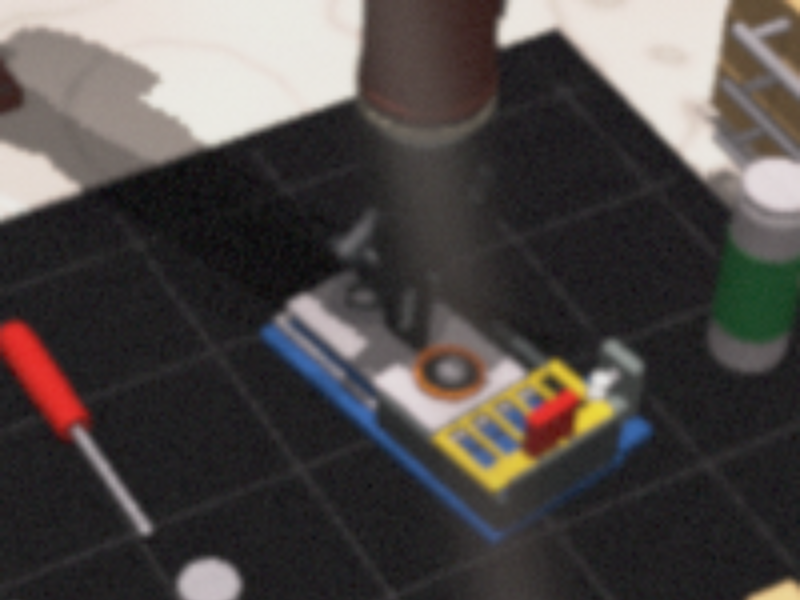

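The tray is held level with the ball in its pocket. The grille is still open, and the load reads about 3.7 N. Next I'll carry it over the disc.

```bash
python3 - <<'E'
from h import *
from bench import r
P=r.sense()["ee_pos"]
r.line_to([P[0],P[1],225],rate=50)
s=r.sense();print(s["t"],s["ee_pos"],s["force"],s["width"])
r.line_to([516,-157.7,225],rate=75)
r.line_to([516,-157.7,221],rate=10)
r.dwell(.5)
s=r.sense();print(s["t"],s["ee_pos"],s["force"],s["width"],R.from_quat(s["ee_rot"]).as_matrix()[:,2],s["joint_vel"])
for n in("wrist","scene","top"):
    f=r.grab_frame(n);cv2.imwrite(f"pics/{n}6.png",f["img"]);pickle.dump(f,open(n+"6.pkl","wb"))
E
```

```text
16.4917 [484.85812914 225.04331039 224.81191596] [ 0.70089142 -0.87712195 -4.32719016] 0.13444856621073778
22.8083 [ 516.00179138 -157.72124734  221.02295311] [-1.20854659 -0.09189305 -4.47702519] 0.1337406684415551 [ 3.84236642e-05 -6.10250606e-08 -9.99999999e-01] [ 0.0012388   0.00042138  0.00110012 -0.00135985 -0.00019752 -0.00169736
 -0.00076008]
```

View pics/scene6.png

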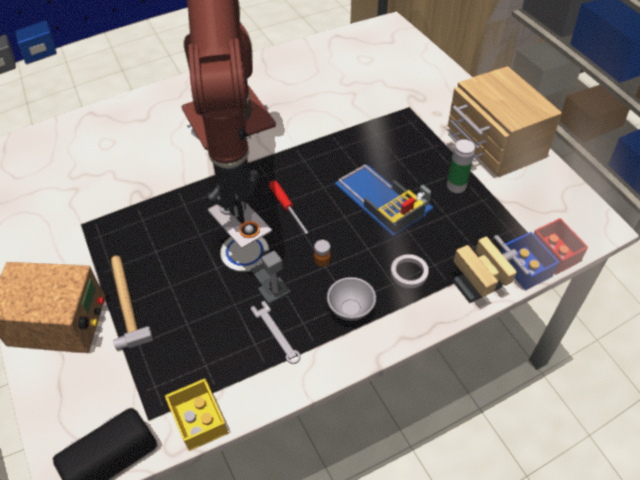

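View pics/wrist6.png

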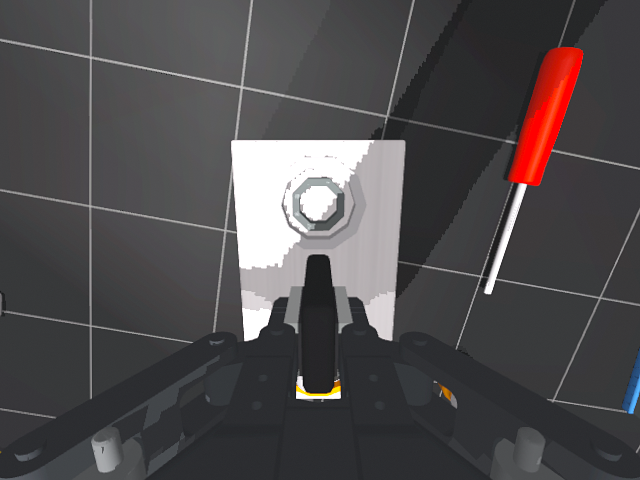

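View pics/top6.png

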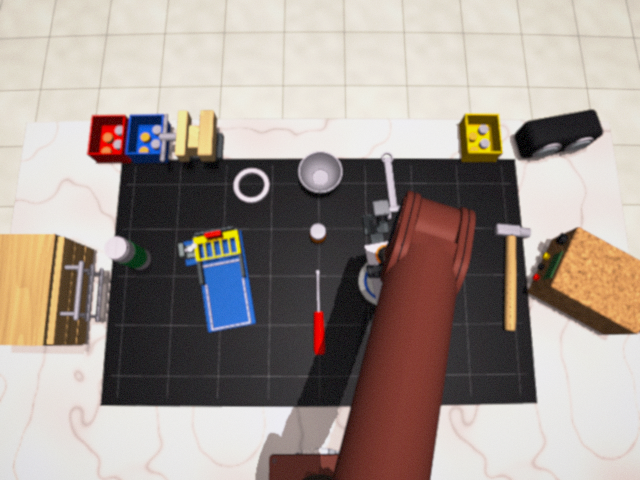

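The views show the tray over the disc with the ball in its ring at (249,229) in the scene image. The grille is open and the bystanders haven't moved. I'll do one depth check for level and height, then hand in.

```bash
python3 - <<'E'
from h import *
from bench import r
f=pickle.load(open("wrist6.pkl","rb"));s=r.sense()
W=cloud(f,Ttool(s)@f["tool_from_camera"])
a=np.concatenate([W[150:330,245:270].reshape(-1,3),W[150:330,370:388].reshape(-1,3)])
a=a[(abs(a[:,2]-126)<20)];A=np.c_[a[:,:2]-a[:,:2].mean(0),np.ones(len(a))]
print(len(a),np.linalg.lstsq(A,a[:,2],rcond=None)[0])
print(s["t"],s["ee_pos"],s["force"])
r.close_job()
E
```

```text
7627 [-8.64502379e-04  3.10059760e-04  1.26056526e+02]
22.9583 [ 516.00486506 -157.71378961  221.01087258] [ 1.09708653 -0.03324186 -3.47680313]
the job is handed in; nothing more can be done
```

The job is handed in: the grille is latched open, and the gripper is holding the bearing tray still over the inspection disc. It took about 23 s of the allowed 56 s. The interface gives no verdict, so the checks below are my own.

**Grille:** I pushed the red post with the shut fingers from about 20 mm. The detent snapped and the slide hit its stop. After I backed off, the grille's edge sat within a pixel of where it should be at 65 mm. It was still open in the last pictures.

**Tray:** I gripped the handle at 60 N, lifted the tray and carried it straight across at constant orientation.
- **Position:** the gripper is within 0.1 mm of the disc middle I measured, and the tray's middle should be within a few mm of it.
- **Height:** the plate's top is at 126 mm by the depth image, so its underside is about 120 mm above the bench.
- **Level:** the tilt is about 0.001 rad.

**Ball and bystanders:** the last scene view shows the ball in its pocket. By eye, no bystander had moved.

**One thing went differently than planned:** my 18 N push limit never triggered, because it counts force from the start of each short move. The fingers pressed the post against its stop with about 42 N in total before I backed off. The 40 N rule names the arm and the gripper's body, and only the fingers should have touched the post. The wrist force stayed well under 120 N.

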